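# Sweep the sawn profile ends into the flip-lid scrap pan

## Robot

A 6-joint arm with a two-finger parallel gripper is mounted at the origin on a cart in front of the work surface, level with it; the furniture and walls round the work are solid. World frame = base frame: x ahead of the robot, y to its left, z up, the work surface at z = 0. Lengths are in mm, angles in rad, forces in N, time in s.
With the tool pointing down it reaches from about 300 to 1000 mm from the base axis. Payload 5.1 kg.
Tool frame: the origin (TCP) lies midway between the tips of the shut fingers; the grasp point (between the pads) lies 19 mm behind it (bot.pinch_z is the distance from the TCP to the grasp point, in mm); z points along the fingers, y is the direction in which the jaws open and shut (so a half turn about z gives the same grasp; the last joint's range is limited). The gripper opens to 95 mm and grips with 3 to 60 N. Pads are 20 mm wide; open, the fingers measure 119 mm over their backs; the gripper's body (75 mm by 180 mm) begins 59 mm behind the grasp point.
Start: joints at [-1.307, 0.124, 1.65, -0, 1.367, -0.083], TCP at [220.896, -611.302, 214.656] pointing down, gripper open.
Joint ranges: [-2.61, 2.61], [-1.02, 2.33], [0.03, 2.71], [-1.35, 4.49], [0.32, 2.68], [-2.91, 2.91]. Speed limits (rad/s): [2.57, 2.57, 3.14, 3.14, 3.14, 3.14].

## Interface

Orientations are given as a rotation vector (axis times angle).
In Python, from bench import bot, optics gives the robot as it stands.
- The arm moves only by the shell command python3 -m inch 'ROWS' [FORCE]. ROWS is JSON, a list of rows, each an object with "translation": the shift along the world's x, y, z in m, a list of three; "twist": the turn, a rotation vector about the world's x, y, z in degrees, a list of three; "grip": the finger opening in m, from 0 to 0.0951. A call has 1 to 20 rows; each row shifts and turns the commanded pose from where the row before left it; what a row does not reach is not made up. A row lasts 1/12 s, in which the tool goes at most 41.7 mm and 7.16 degrees, less where a joint would pass 70% of its speed; a pose out of reach is approached as far as the arm can. A call is refused whole if a number of a shift passes 0.0417 or a number of a turn 7.16, either way. A call with a gripper value outside its range is refused whole. The fingers move at their own pace and stop on an object; FORCE is the grip in N (left out, the last holds). Time passes only in rows, so rows that do not move let the fingers close. It gives the time, the measured TCP pose, the force and the opening at its end, in the units of the state.
- bot.read_state(): the state, without advancing time (a new reading comes with each control period).
- optics.snapshot(name): name is "side" or "top"; returns a dict with "pixels" (480x640x3 uint8, red, green, blue), "range_z" (480x640 float32, mm along the optical axis (not along the pixel's ray), 0 where there is no reading), "mtx" (3x3 intrinsics, pixels), "camera_from_world" (4x4, takes a point from world to camera coordinates). Camera axes: x right, y down, z forward; pixel columns grow to the right and rows downward; lengths in mm; the calibration is good to about 2 mm. A picture is of the moment at which its call begins.
- bot.job_done(): hands the job in, once; it reports no verdict.
Trained networks look in the newest picture that a camera, given by its name, has taken for a name from the list of things; names that differ only in an ending like _2 or _b are one class to them, and where a whole thing is asked for, a point or a joint stands for the part that bears it (a point fixed in the world has none). Each returns a list of dicts, best first, with "confidence" (0 to 1); they miss things now and then, are a little off and sometimes report something else, mostly with a low value. They report only what shows in the picture. A call takes as long as a camera call.
- optics.silhouettes(camera, label): "region" (480x640 bool, what is visible of it) and "bbox" ([left, top, right, bottom] in pixels, round what is visible of it).
- optics.pinpoint(camera, label): "centre" ([column, row] in pixels: a listed point, or the origin of a listed thing).
The state is a dict: "time": time; "q": joint angles; "joint_vel": joint speeds; "joint_torque": joint torques, N m; "ee_pos": TCP position; "tool_rot": TCP orientation; "contact_force": force on the tool from outside, world axes, zero at the start; "torque": the same for the moment, N m; "grip_width": finger opening in mm.
Only numpy, scipy, OpenCV 4.12 (cv2) and the standard library are available. Lean on these libraries where they do the work, as an engineer would, in place of code of your own. Each camera call takes 0.05 s, during which the arm holds its last target.

## Task

Clear the sawing waste: take the bench scraper from its forked rest and, without touching the waste with the fingers, sweep all three sawn ends of aluminium profile over the lip and right into the scrap pan. Then lay the scraper back in both forks of its rest and shut the pan's lid fully. Leave the cork ring, the roll of tape and the dropper bottle where they are.

Things in the scene. Friction and masses are not known exactly. Their poses are not given: they have to be found in the camera images.
- scraper: Bench scraper, lying in its rest: a flat-sided wooden grip bar 206 (x) x 24 (y) x 30 mm, 70 to 100 mm above the origin; under its middle an upright aluminium blade 130 mm wide (x), 5 mm thick (y), reaching down to the origin. 0.2 kg. Origin: middle of the blade's lower edge; x along the blade, z up. Both sides are alike.
- scraper_grip (a point): The middle of the scraper's grip bar, 85 mm above the blade's lower edge; grasp here from above, fingers closing across the 24 mm thickness (scraper y).
- scraper_rest: The scraper's rest, grey metal, fixed: base 226 (x) x 80 (y) x 6 mm, two forked posts at x = -91 and +91 mm, 10 mm thick, 62 mm wide (y), 107 mm high. The grip bar's ends lie in the forks, on floors 85 mm up; each fork is 30 mm wide at its floor, 46 mm at its top. The blade hangs between the posts, 21 mm clear of each. Origin: centre of the underside; x from post to post.
- rest_seat (a point): Where the scraper's origin lies when it is seated in both forks (15 mm above the table, at the rest's middle); axes as the rest's. The scraper may be turned end for end.
- scrap_pan: Grey sheet-steel scrap pan with flip lid, fixed, 190 (x) x 206 (y) mm, inner width 200, walls 50 mm high, open in front. Origin: centre of the underside; x runs from the open front into the pan. The floor is 4 mm high; full side walls run from x = -71 mm to the back wall at x = +92 mm; a carrying handle sticks out behind to x = +128 mm, 33 mm high.
- pan_mouth (a point): Middle of the pan's front lip edge, at table level; axes as the pan's (x points into the pan). The lip rises from table level here to the 4 mm high floor 40 mm further in, between 14 mm high cheeks that flare a little outward.
- pan_hinge (a point): Middle of the lid's hinge line, along pan y on top of the back wall, 54 mm above the table.
- pan_lid (a joint): Angle of the pan's lid, rad: 0 shut (level on the walls, top 56 mm above the table), 1.57 upright, up to 2.0 leaning back over the rear; starts open. Steel sheet 162 mm long from the hinge, 204 mm wide. The hinge has friction: the lid stays where it is left near upright and sinks shut by itself once well over; it can be pushed over from behind.
- lid_edge (a point): Middle of the lid's free edge, on its outer face, 162 mm from the hinge. From it a 40 mm apron stands square to the sheet; shut, it closes the pan's mouth 28 mm behind the lip edge (pan x = -67 mm), so nothing may lie there. A 56 mm wide thumb tab sticks out 23 mm beyond the edge.
- offcut_short: Sawn end of slotted square aluminium profile, 60 (x) x 30 x 30 mm, lying on the table. Origin: its centre, 15 mm above the table; x along its length.
- offcut_mid: The same profile, 65 (x) x 30 x 30 mm. Origin: its centre, 15 mm above the table; x along its length.
- offcut_long: The same profile, 70 (x) x 30 x 30 mm. Origin: its centre, 15 mm above the table; x along its length.
- cork_ring: Round cork ring lying flat, 74 mm across, 30 mm high; stays where it is. Origin: centre of the underside.
- black_tape: Roll of black tape lying flat, 65 mm across, 20 mm high; stays where it is. Origin: centre of the underside.
- dropper_bottle: Small white dropper bottle standing upright, 32 mm across, 84 mm high; stays where it is. Origin: centre of the underside.

How it is judged (in metres and radians):
On the way, in this order (a step that is already met when the one before it is completed fails the run):
1. the scraper is lifted clear of its rest (z of scraper in the frame of rest_seat above 0.035 m), for 0.1 s.
2. all three profile ends lie in the pan, past the line where the lid's apron comes down (x of offcut_short in the frame of scrap_pan between -0.052 and 0.09 m and y of offcut_short in the frame of scrap_pan between -0.095 and 0.095 m and z of offcut_short in the frame of scrap_pan between 0.01 and 0.032 m and x of offcut_mid in the frame of scrap_pan between -0.052 and 0.09 m and y of offcut_mid in the frame of scrap_pan between -0.095 and 0.095 m and z of offcut_mid in the frame of scrap_pan between 0.01 and 0.032 m and x of offcut_long in the frame of scrap_pan between -0.052 and 0.09 m and y of offcut_long in the frame of scrap_pan between -0.095 and 0.095 m and z of offcut_long in the frame of scrap_pan between 0.01 and 0.032 m), for 0.2 s.
3. the scraper lies in both forks of its rest, let go (x of scraper in the frame of rest_seat between -0.016 and 0.016 m and y of scraper in the frame of rest_seat between -0.01 and 0.01 m and z of scraper in the frame of rest_seat between -0.006 and 0.006 m and angle between scraper's own z axis and vertical below 0.12 rad and angle between the x axis of scraper and the x axis of scraper_rest, either way round below 0.12 rad and contact force between the fingers and scraper below 0.1 N), for 0.2 s.
4. the lid is shut (value of joint pan_lid below 0.05 rad), for 0.2 s.
At the end, for the whole second after the job is handed in: Each profile end lies in the pan (centre 43 mm or more past the lip edge, lying down), the lid is shut to 0.05 rad, the scraper lies level in both forks of its rest (16 mm along the bar, 10 mm across, 6 mm in height, 0.12 rad); all let go and at rest (all of step 2 and all of step 3 and linear speed of each of offcut_short, offcut_mid, offcut_long, scraper below 0.02 m/s and value of joint pan_lid below 0.05 rad); the robot touches nothing.
It fails at once if the fingers or arm press on a profile end (more than 1 N) (contact force between any of the fingers, the arm and offcut_short above 1 N or contact force between any of the fingers, the arm and offcut_mid above 1 N or contact force between any of the fingers, the arm and offcut_long above 1 N).
It fails at once if the cork ring, the tape or the dropper bottle is moved by more than 30 mm (distance of any of cork_ring, black_tape, dropper_bottle from where it was at the start of the episode above 0.03 m).
It also fails if it takes over 72 s, if anything falls off the work surface, if the arm or the gripper's body presses on something with over 40 N, if the wrist force passes 120 N, or if a joint passes its speed limit or range.

## Working session

There is one attempt and no reset: what is moved stays moved. The work goes in short steps, Python scripts to look and compute and a shell command to move; the robot and the scene stay as the last step left them, time stands still between calls to the robot, and variables do not carry over. Pictures are saved under pics/ and viewed, and the job is handed in when it is done.

```bash
mkdir -p pics; ls; python3 - <<'E'
from bench import bot, optics
import cv2,numpy as np
for n in("side","top"):
    s=optics.snapshot(n); cv2.imwrite(f"pics/{n}0.png",s["pixels"][:,:,::-1]); print(n,s["mtx"],np.round(s["camera_from_world"],3))
print(bot.read_state(),bot.pinch_z)
E
```

```text
pics
side [[596.92342696   0.         324.66611236]
 [  0.         596.92342696 243.56952668]
 [  0.           0.           1.        ]] [[ 9.92000e-01  1.23000e-01  2.50000e-02 -5.26941e+02]
 [ 8.50000e-02 -5.13000e-01 -8.54000e-01  8.17430e+01]
 [-9.20000e-02  8.49000e-01 -5.20000e-01  1.41178e+03]
 [ 0.00000e+00  0.00000e+00  0.00000e+00  1.00000e+00]]
top [[509.68080365   0.         317.94825673]
 [  0.         509.68080365 233.69257982]
 [  0.           0.           1.        ]] [[-5.900000e-02 -9.980000e-01 -6.000000e-03  9.887100e+01]
 [-9.750000e-01  5.900000e-02 -2.160000e-01  5.499320e+02]
 [ 2.160000e-01 -7.000000e-03 -9.760000e-01  1.065249e+03]
 [ 0.000000e+00  0.000000e+00  0.000000e+00  1.000000e+00]]
{'time': 0.1, 'q': array([-1.30660398e+00,  1.24443980e-01,  1.65150780e+00, -4.47092853e-05,
        1.36751607e+00, -8.25805743e-02]), 'joint_vel': array([-0.00030522, -0.000674  , -0.0031428 , -0.00101538, -0.00039344,
       -0.00079398]), 'joint_torque': array([-4.81847128e-04, -4.18884087e+01, -3.61097252e+01,  7.77483894e-02,
        4.62386466e-02, -6.07943230e-05]), 'ee_pos': array([ 220.73384824, -610.76155534,  213.52484815]), 'tool_rot': array([-3.09265016e+00, -5.41677008e-01,  3.35394518e-04]), 'contact_force': array([ 0.6051791 , -0.22316584,  0.35163105]), 'torque': array([ 0.01639083, -0.01013258, -0.03160657]), 'grip_width': 95.03542675905496} 18.8
```

View pics/side0.png

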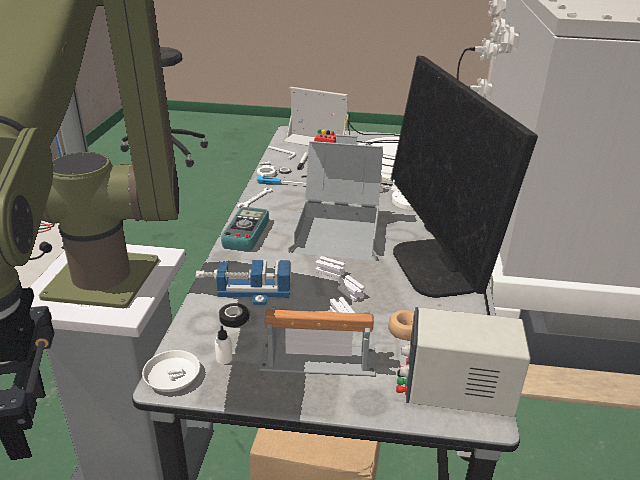

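View pics/top0.png

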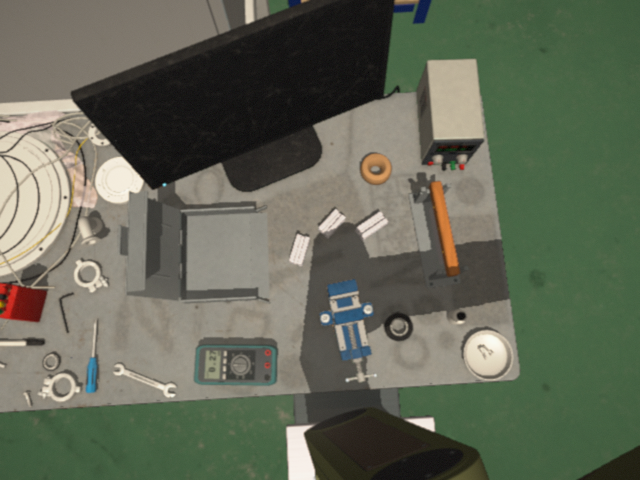

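```bash
cat > h.py <<'E'
from bench import bot, optics
import cv2,numpy as np
def snap(n,f=None):
    s=optics.snapshot(n)
    if f: cv2.imwrite(f,s["pixels"][:,:,::-1])
    return s
def cloud(s):
    K=s["mtx"];d=s["range_z"].astype(float);v,u=np.mgrid[:480,:640]
    p=np.stack([(u-K[0,2])/K[0,0]*d,(v-K[1,2])/K[1,1]*d,d],-1)
    T=np.linalg.inv(s["camera_from_world"])
    w=p@T[:3,:3].T+T[:3,3]; w[d<=0]=np.nan
    return w
def ray(s,uv,z):
    K=s["mtx"];T=np.linalg.inv(s["camera_from_world"])
    d=T[:3,:3]@np.array([(uv[0]-K[0,2])/K[0,0],(uv[1]-K[1,2])/K[1,1],1]);o=T[:3,3]
    return o+d*(z-o[2])/d[2]
def proj(s,p):
    c=s["camera_from_world"]@np.append(p,1); q=s["mtx"]@c[:3]; return q[:2]/q[2]
E
python3 - <<'E'
from h import *
Z=dict(scraper=15,scraper_grip=100,scraper_rest=0,rest_seat=15,scrap_pan=0,pan_mouth=0,pan_hinge=54,lid_edge=200,offcut_short=15,offcut_mid=15,offcut_long=15,cork_ring=0,black_tape=0,dropper_bottle=0)
for n in("top","side"):
    s=snap(n);w=cloud(s);print(n)
    for k,z in Z.items():
        try:
            P=[(np.round(ray(s,a["centre"],z)[:2]),round(a["confidence"],2)) for a in optics.pinpoint(n,k)]
        except Exception as e: P=e
        print(k,P)
        if 'point' in k: continue
        for a in optics.silhouettes(n,k)[:3]:
            m=a["region"]; q=w[m];q=q[np.isfinite(q[:,0])]
            if len(q)<5: continue
            zt=np.percentile(q[:,2],95); t=q[q[:,2]>zt-8]
            r=cv2.minAreaRect(t[:,:2].astype(np.float32))
            print("   ",round(a["confidence"],2),a["bbox"],"ztop",round(zt),"rect",np.round(r[0]),np.round(r[1]),round(r[2]))
E
```

```text
top
scraper [(array([ 553., -197.]), 0.71), (array([527., 379.]), 0.7), (array([530., 272.]), 0.51)]
    0.86 [427.7, 180.3, 460.6, 274.9] ztop 117 rect [ 542. -200.] [205.  25.] 5
    0.43 [410.2, 180.5, 468.7, 288.5] ztop 98 rect [ 539. -200.] [199.  63.] 5
scraper_grip [(array([ 534., -201.]), 0.56), (array([ 527., -184.]), 0.16)]
    0.59 [429.3, 181.2, 460.2, 276.7] ztop 117 rect [ 542. -200.] [205.  25.] 5
scraper_rest [(array([ 548., -201.]), 0.93), (array([720., -81.]), 0.66)]
    0.62 [410.2, 181.9, 469.4, 286.6] ztop 101 rect [ 543. -201.] [193.  66.] 5
rest_seat []
    0.33 [429.5, 180.0, 459.1, 276.8] ztop 117 rect [ 542. -200.] [205.  25.] 5
scrap_pan [(array([531., 272.]), 0.85)]
    0.78 [115.9, 191.1, 271.2, 302.3] ztop 217 rect [530. 418.] [ 53. 193.] 89
pan_mouth [(array([522., 181.]), 0.97)]
    0.81 [117.5, 192.2, 270.3, 302.7] ztop 217 rect [530. 418.] [ 53. 193.] 89
pan_hinge [(array([527., 372.]), 0.86)]
    0.59 [116.9, 191.8, 270.9, 304.0] ztop 217 rect [530. 418.] [ 53. 193.] 89
lid_edge [(array([532., 437.]), 0.97), (array([ 508., -159.]), 0.39)]
    0.92 [
[... 2520 characters left out ...]
ect [588.  30.] [34. 62.] 43
offcut_mid [(array([529., 106.]), 0.9)]
    0.72 [313.1, 260.5, 344.0, 280.1] ztop 33 rect [531. 108.] [37. 65.] 67
offcut_long [(array([575., -49.]), 0.76)]
    0.63 [332.8, 296.8, 356.3, 310.2] ztop 33 rect [574. -57.] [33. 67.] 33
cork_ring [(array([719., -83.]), 0.64)]
    0.61 [388.3, 308.0, 412.6, 339.0] ztop 32 rect [703. -82.] [73. 49.] 86
    0.45 [288.2, 133.2, 384.0, 259.7] ztop 200 rect [528. 417.] [ 65. 202.] 88
black_tape [(array([343., -97.]), 0.58)]
    0.9 [216.2, 302.4, 251.8, 327.8] ztop 23 rect [ 345. -103.] [62. 61.] 60
dropper_bottle [(array([ 355., -229.]), 0.82)]
    0.79 [211.9, 326.7, 232.6, 366.0] ztop 71 rect [ 359. -231.] [15. 17.] 15
```

```bash
python3 - <<'E'
from h import *
W=[cloud(snap(n)).reshape(-1,3) for n in("top","side")]
w=np.concatenate(W);w=w[np.isfinite(w[:,0])]
print("max height / min height>60 map, x rows 350..850 step50, y cols -350..600 step 50")
for z0 in (0,):
  for x in range(850,250,-50):
    r=[]
    for y in range(-350,650,50):
        m=(abs(w[:,0]-x)<25)&(abs(w[:,1]-y)<25)
        z=w[m,2]; 
        r.append("%4d"%np.percentile(z,99) if m.sum()>5 else "   .")
    print(x,*r)
# monitor points
m=(w[:,2]>60)&(w[:,0]>600)&(w[:,1]>-120)&(w[:,1]<650)
q=w[m]
for y in range(-150,600,50):
    k=q[abs(q[:,1]-y)<25]
    if len(k)>20:
        print(y,"xmin",np.percentile(k[:,0],1).round(),"zmin",np.percentile(k[:,2],1).round(),"zmax",k[:,2].max().round())
# lid profile
t=w[(abs(w[:,0]-528)<60)&(w[:,1]>330)&(w[:,1]<480)&(w[:,2]>30)&(w[:,2]<300)]
for z in range(40,240,20):
    k=t[abs(t[:,2]-z)<10]
    if len(k): print("lid z",z,np.percentile(k[:,1],[2,50,98]).round())
E
```

```text
max height / min height>60 map, x rows 350..850 step50, y cols -350..600 step 50
850    3  149  150  149    5  418  451  453  454  454   28 -729 -732    .    .    .    .    .   15   16
800    3  149  150  149    4    4  190  319  442  453  454  454  453   16    6    .    .   22   19   14
750    3  149  150  149    5   32   32    5   17  218  352  449  454  454  454  453    9   21   22   19
700    4  146  148  147    4   32   33    4    4   15   16   17  254  386  452  454  453   22   21   21
650    4    4  105  117  107    4    4    4    4    4    5   51   52   53  156  264  208   20   19   54
600    4    4    8  117   10   32   33   32   33    5    5    7    9    9   72  222  210    4   77   77
550    4    4    9  117    9   20   33   29   33   34   21    7    9    9   69  223  231    4   82   76
500    3    4    9  118    9    4    5    5    5   33   32    8    9    8   69  223  230    4   16   17
450    4    4  107  117    8    4    4   66   67    5    5   50   52   53   65  222  210    6    8   13
400    4    4    4    5    4   14   18   68   68    5    5   42   52   51    7    5
[... 306 characters left out ...]
xmin 802.0 zmin 129.0 zmax 455.0
50 xmin 784.0 zmin 129.0 zmax 456.0
100 xmin 766.0 zmin 129.0 zmax 456.0
150 xmin 748.0 zmin 130.0 zmax 457.0
200 xmin 736.0 zmin 67.0 zmax 593.0
250 xmin 713.0 zmin 72.0 zmax 600.0
300 xmin 694.0 zmin 129.0 zmax 596.0
350 xmin 673.0 zmin 128.0 zmax 600.0
400 xmin 602.0 zmin 74.0 zmax 593.0
450 xmin 610.0 zmin 109.0 zmax 595.0
500 xmin 961.0 zmin 85.0 zmax 593.0
550 xmin 961.0 zmin 66.0 zmax 576.0
lid z 40 [364. 372. 379.]
lid z 60 [366. 376. 382.]
lid z 80 [374. 383. 390.]
lid z 100 [382. 390. 397.]
lid z 120 [389. 398. 405.]
lid z 140 [396. 405. 413.]
lid z 160 [404. 412. 421.]
lid z 180 [410. 420. 428.]
lid z 200 [417. 427. 435.]
lid z 220 [389. 413. 441.]
```

```bash
python3 - <<'E'
from h import *
s=snap("top");cv2.imwrite("pics/crop.png",cv2.resize(s["pixels"][160:400,100:500,::-1],(800,480),interpolation=cv2.INTER_CUBIC))
s=snap("side");cv2.imwrite("pics/crops.png",cv2.resize(s["pixels"][110:400,190:530,::-1],(680,580),interpolation=cv2.INTER_CUBIC))
E
```

```text
(no output)
```

View pics/crop.png

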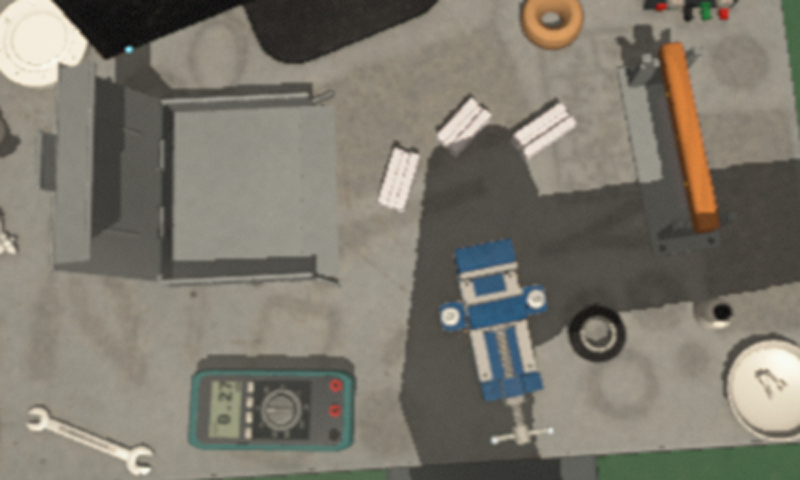

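View pics/crops.png

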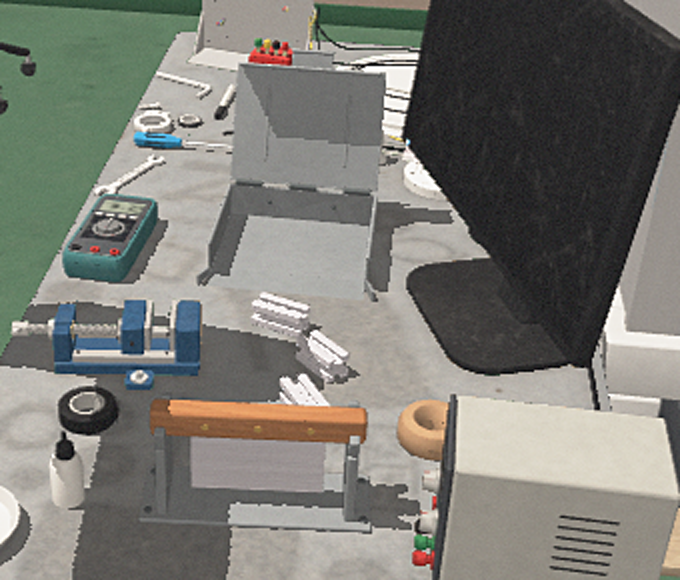

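```bash
python3 - <<'E'
from h import *
from scipy.spatial.transform import Rotation as R
st=bot.read_state();M=R.from_rotvec(st["tool_rot"]).as_matrix();print("tool axes cols",M.round(3)); print("jaw yaw",np.degrees(np.arctan2(M[1,1],M[0,1])))
for n in("top","side"):
    s=snap(n);w=cloud(s).reshape(-1,3);w=w[np.isfinite(w[:,0])]
    def sel(x0,x1,y0,y1,z0,z1): return w[(w[:,0]>x0)&(w[:,0]<x1)&(w[:,1]>y0)&(w[:,1]<y1)&(w[:,2]>z0)&(w[:,2]<z1)]
    t=sel(400,520,-40,110,45,90);print(n,"vise xmax",np.percentile(t[:,0],99),"y",np.percentile(t[:,1],[1,99]),"z",np.percentile(t[:,2],99))
    k=t[t[:,2]>60]; print(" high part xmax",np.percentile(k[:,0],99))
    b=sel(420,670,-240,-160,112,125);v=cv2.fitLine(b[:,:2].astype(np.float32),cv2.DIST_HUBER,0,.01,.01).ravel();r=cv2.minAreaRect(b[:,:2].astype(np.float32))
    print(" bar yaw",np.degrees(np.arctan2(v[1],v[0])),r)
    for x0,x1 in((415,440),(615,640)):
        a=sel(x0,x1,215,355,46,60);print(" wall",len(a),np.median(a,0))
        if len(a)>20: v=cv2.fitLine(a[:,:2].astype(np.float32),cv2.DIST_HUBER,0,.01,.01).ravel();print("  yaw",np.degrees(np.arctan2(v[1],v[0])))
    print(" table z",np.median(sel(640,700,-50,50,-20,20)[:,2]), "lid top", np.percentile(sel(440,620,380,480,190,240),[1,99],axis=0))
E
```

```text
tool axes cols [[ 0.94  0.34 -0.  ]
 [ 0.34 -0.94 -0.  ]
 [-0.    0.   -1.  ]]
jaw yaw -70.12757201155252
top vise xmax 448.8503612283131 y [-9.01582302 52.9779489 ] z 69.11653850202518
 high part xmax 449.0611814405131
 bar yaw 4.7793593 ((542.2462158203125, -199.93801879882812), (204.5498046875, 23.966917037963867), 4.893723487854004)
 wall 165 [426.45750382 281.90790812  50.64279207]
  yaw 89.648506
 wall 150 [629.21557193 280.64639124  50.30619731]
  yaw 89.31643
 table z -0.036254732990755656 lid top [[441.88536849 392.0077817  204.78335128]
 [617.82033294 441.58820725 229.59953052]]
side vise xmax 450.17060223868606 y [-15.67606529  50.84639036] z 68.64751992264792
 high part xmax 448.8654431496323
 bar yaw 5.200381 ((542.5860595703125, -204.55564880371094), (204.75210571289062, 27.461238861083984), 5.2178544998168945)
 wall 56 [426.85082502 280.35059229  51.16108685]
  yaw 89.51256
 wall 56 [628.9887226  279.37100956  51.43614259]
  yaw 89.48233
 table z 0.9527942707843522 lid top [[443.12691987 385.33113774 190.25830233]
 [618.19997305 441.66374347 229.43334945]]
```

```bash
python3 -m inch '[{"translation":[0.0161,0.0205,0],"twist":[0,0,-0.75],"grip":0.095},{"translation":[0.0161,0.0205,0],"twist":[0,0,-0.75],"grip":0.095},{"translation":[0.0161,0.0205,0],"twist":[0,0,-0.75],"grip":0.095},{"translation":[0.0161,0.0205,0],"twist":[0,0,-0.75],"grip":0.095},{"translation":[0.0161,0.0205,0],"twist":[0,0,-0.75],"grip":0.095},{"translation":[0.0161,0.0205,0],"twist":[0,0,-0.75],"grip":0.095},{"translation":[0.0161,0.0205,0],"twist":[0,0,-0.75],"grip":0.095},{"translation":[0.0161,0.0205,0],"twist":[0,0,-0.75],"grip":0.095},{"translation":[0.0161,0.0205,0],"twist":[0,0,-0.75],"grip":0.095},{"translation":[0.0161,0.0205,0],"twist":[0,0,-0.75],"grip":0.095},{"translation":[0.0161,0.0205,0],"twist":[0,0,-0.75],"grip":0.095},{"translation":[0.0161,0.0205,0],"twist":[0,0,-0.75],"grip":0.095},{"translation":[0.0161,0.0205,0],"twist":[0,0,-0.75],"grip":0.095},{"translation":[0.0161,0.0205,0],"twist":[0,0,-0.75],"grip":0.095},{"translation":[0.0161,0.0205,0],"twist":[0,0,-0.75],"grip":0.095},{"translation":[0.0161,0.0205,0],"twist":[0,0,-0.75],"grip":0.095},{"translation":[0.0161,0.0205,0],"twist":[0,0,-0.75],"grip":0.095},{"translation":[0.0161,0.0205,0],"twist":[0,0,-0.75],"grip":0.095},{"translation":[0.0161,0.0205,0],"twist":[0,0,-0.75],"grip":0.095},{"translation":[0.0161,0.0205,0],"twist":[0,0,-0.75],"grip":0.095}]'; python3 -m inch '[{"translation":[0,0,-0.02],"twist":[0,0,0],"grip":0.095},{"translation":[0,0,-0.02],"twist":[0,0,0],"grip":0.095},{"translation":[0,0,0],"twist":[0,0,0],"grip":0.095},{"translation":[0,0,0],"twist":[0,0,0],"grip":0.095}]'
python3 - <<'E'
from h import *
s=snap("side");cv2.imwrite("pics/s1.png",s["pixels"][:,:,::-1])
s=snap("top");cv2.imwrite("pics/t1.png",s["pixels"][:,:,::-1])
E
```

```text
time: 4.97
ee_pos: [543.6, -200.2, 214.8]
tool_rot: [3.139, 0.133, 0.0]
contact_force: [-0.9, -0.5, -0.3]
grip_width: 95.0
time: 5.3
ee_pos: [542.1, -200.8, 173.4]
tool_rot: [-3.137, -0.134, 0.004]
contact_force: [-0.3, -0.3, 0.5]
grip_width: 94.7
```

View pics/s1.png

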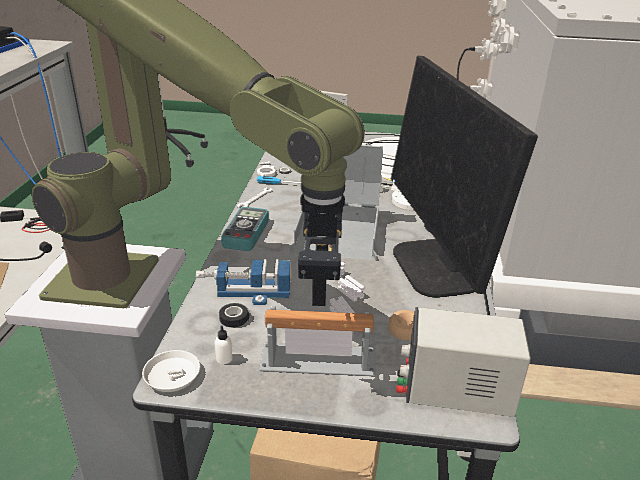

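View pics/t1.png

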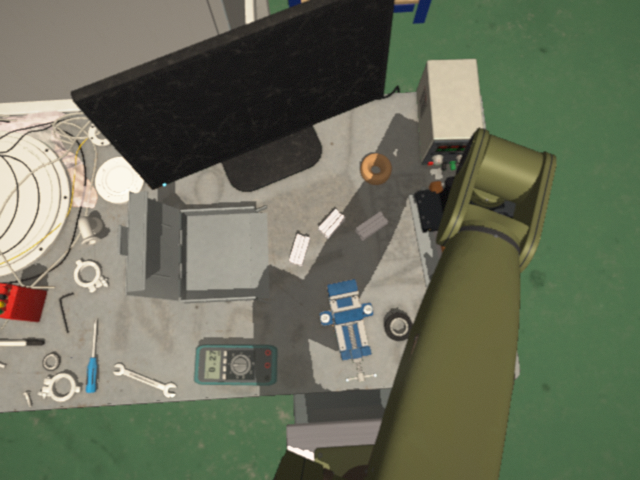

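```bash
python3 -m inch '[{"translation":[0,0,-0.02],"twist":[0,0,0],"grip":0.095},{"translation":[0,0,-0.02],"twist":[0,0,0],"grip":0.095},{"translation":[0,0,-0.02],"twist":[0,0,0],"grip":0.095},{"translation":[0,0,-0.02],"twist":[0,0,0],"grip":0.095},{"translation":[0,0,-0.0124],"twist":[0,0,0],"grip":0.095},{"translation":[0,0,0],"twist":[0,0,0],"grip":0.095},{"translation":[0,0,0],"twist":[0,0,0],"grip":0.095}]'; python3 -m inch '[{"translation":[0,0,0],"twist":[0,0,0],"grip":0.01},{"translation":[0,0,0],"twist":[0,0,0],"grip":0.01},{"translation":[0,0,0],"twist":[0,0,0],"grip":0.01},{"translation":[0,0,0],"twist":[0,0,0],"grip":0.01},{"translation":[0,0,0],"twist":[0,0,0],"grip":0.01},{"translation":[0,0,0],"twist":[0,0,0],"grip":0.01},{"translation":[0,0,0],"twist":[0,0,0],"grip":0.01},{"translation":[0,0,0],"twist":[0,0,0],"grip":0.01}]' 50
```

```text
time: 5.98
ee_pos: [543.1, -201.6, 82.8]
tool_rot: [3.139, 0.133, 0.0]
contact_force: [1.4, -0.5, -0.0]
grip_width: 94.9
time: 6.65
ee_pos: [542.8, -201.3, 82.2]
tool_rot: [-3.139, -0.133, 0.0]
contact_force: [-0.7, 0.5, -0.8]
grip_width: 47.1
```

Still closing; wait more.

```bash
python3 -m inch '[{"translation":[0,0,0],"twist":[0,0,0],"grip":0.01},{"translation":[0,0,0],"twist":[0,0,0],"grip":0.01},{"translation":[0,0,0],"twist":[0,0,0],"grip":0.01},{"translation":[0,0,0],"twist":[0,0,0],"grip":0.01},{"translation":[0,0,0],"twist":[0,0,0],"grip":0.01},{"translation":[0,0,0],"twist":[0,0,0],"grip":0.01},{"translation":[0,0,0],"twist":[0,0,0],"grip":0.01},{"translation":[0,0,0],"twist":[0,0,0],"grip":0.01}]'
```

```text
time: 7.32
ee_pos: [542.9, -201.4, 82.3]
tool_rot: [3.139, 0.134, 0.0]
contact_force: [0.4, -1.4, -0.3]
grip_width: 23.9
```

```bash
python3 -m inch '[{"translation":[0,0,0.01],"twist":[0,0,0],"grip":0.01},{"translation":[0,0,0.015],"twist":[0,0,0],"grip":0.01},{"translation":[0,0,0.02],"twist":[0,0,0],"grip":0.01},{"translation":[0,0,0],"twist":[0,0,0],"grip":0.01},{"translation":[0,0,0],"twist":[0,0,0],"grip":0.01},{"translation":[0.0024,0.0112,0],"twist":[0,0,-0.63],"grip":0.01},{"translation":[0.0024,0.0112,0],"twist":[0,0,-0.63],"grip":0.01},{"translation":[0.0024,0.0112,0],"twist":[0,0,-0.63],"grip":0.01},{"translation":[0.0024,0.0112,0],"twist":[0,0,-0.63],"grip":0.01},{"translation":[0.0024,0.0112,0],"twist":[0,0,-0.63],"grip":0.01},{"translation":[0.0024,0.0112,0],"twist":[0,0,-0.63],"grip":0.01},{"translation":[0.0024,0.0112,0],"twist":[0,0,-0.63],"grip":0.01},{"translation":[0.0024,0.0112,0],"twist":[0,0,-0.63],"grip":0.01},{"translation":[0,0,0],"twist":[0,0,0],"grip":0.01},{"translation":[0,0,0],"twist":[0,0,0],"grip":0.01}]'
python3 - <<'E'
from h import *
s=snap("side");cv2.imwrite("pics/s2.png",cv2.resize(s["pixels"][200:400,200:460,::-1],(780,600)))
w=cloud(s).reshape(-1,3);w=w[np.isfinite(w[:,0])]
# blade front points: facing -y
k=w[(w[:,0]>440)&(w[:,0]<680)&(w[:,1]>-145)&(w[:,1]<-85)&(w[:,2]>40)&(w[:,2]<160)]
for z in range(45,160,10):
    q=k[abs(k[:,2]-z)<5]
    if len(q)>5: print(z,len(q),np.percentile(q[:,0],[1,99]).round(),np.median(q[:,1]).round(1))
E
```

```text
time: 8.57
ee_pos: [561.3, -111.3, 125.8]
tool_rot: [-3.141, 0.002, 0.004]
contact_force: [-0.2, -0.7, -1.8]
grip_width: 23.9
55 13 [503. 613.] -111.1
65 226 [496. 623.] -113.6
75 243 [496. 624.] -113.6
85 247 [497. 624.] -113.8
95 257 [496. 623.] -113.6
105 247 [496. 624.] -113.9
115 251 [496. 624.] -113.8
125 134 [497. 627.] -115.0
135 326 [461. 661.] -122.8
145 414 [461. 660.] -123.7
155 659 [460. 662.] -121.7
```

View pics/s2.png

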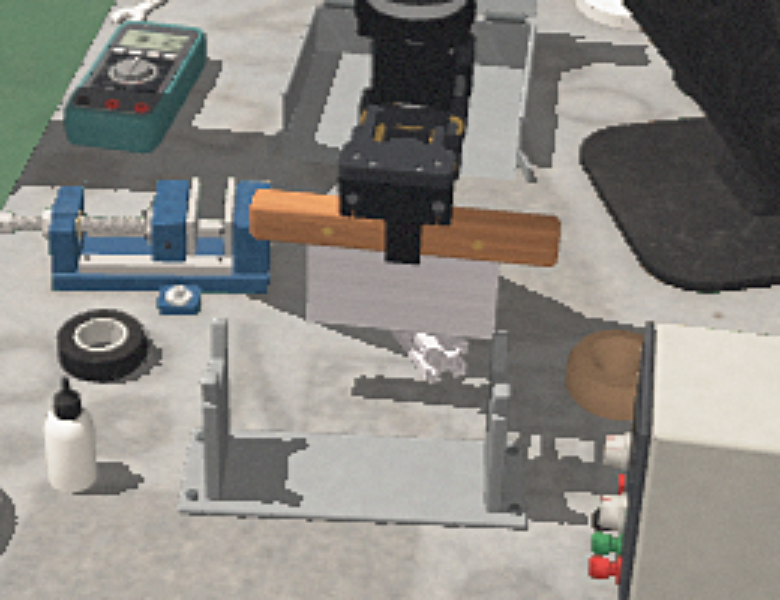

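```bash
python3 -m inch '[{"translation":[0,0,-0.02],"twist":[0,0,0],"grip":0.01},{"translation":[0,0,-0.02],"twist":[0,0,0],"grip":0.01},{"translation":[0,0,-0.012],"twist":[0,0,0],"grip":0.01},{"translation":[0,0,-0.005],"twist":[0,0,0],"grip":0.01},{"translation":[0,0,0],"twist":[0,0,0],"grip":0.01},{"translation":[0,0,0],"twist":[0,0,0],"grip":0.01}]'
python3 -m inch '[{"translation":[0,0.006,0],"twist":[0,0,0],"grip":0.01},{"translation":[0,0.008,0],"twist":[0,0,0],"grip":0.01},{"translation":[0,0.008,0],"twist":[0,0,0],"grip":0.01},{"translation":[0,0.008,0],"twist":[0,0,0],"grip":0.01},{"translation":[0,0.008,0],"twist":[0,0,0],"grip":0.01},{"translation":[0,0.008,0],"twist":[0,0,0],"grip":0.01},{"translation":[0,0.008,0],"twist":[0,0,0],"grip":0.01},{"translation":[0,0.008,0],"twist":[0,0,0],"grip":0.01},{"translation":[0,0.008,0],"twist":[0,0,0],"grip":0.01},{"translation":[0,0.008,0],"twist":[0,0,0],"grip":0.01},{"translation":[0,0.008,0],"twist":[0,0,0],"grip":0.01},{"translation":[0,0.008,0],"twist":[0,0,0],"grip":0.01},{"translation":[0,0.006,0],"twist":[0,0,0],"grip":0.01}]'
python3 - <<'E'
from h import *
s=snap("side");cv2.imwrite("pics/s3.png",cv2.resize(s["pixels"][180:400,200:460,::-1],(700,592)))
s=snap("top");cv2.imwrite("pics/t3.png",s["pixels"][:,:,::-1])
E
```

```text
time: 9.12
ee_pos: [562.4, -112.1, 70.5]
tool_rot: [3.141, -0.005, 0.001]
contact_force: [0.7, 0.6, -1.4]
grip_width: 23.6
time: 10.2
ee_pos: [562.1, -10.8, 70.3]
tool_rot: [3.142, -0.004, 0.0]
contact_force: [-0.8, -1.3, -1.4]
grip_width: 23.6
```

View pics/s3.png

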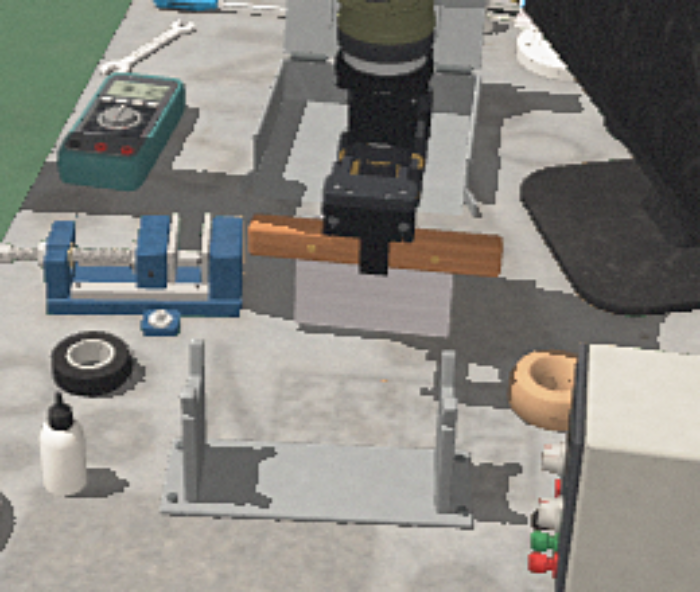

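View pics/t3.png

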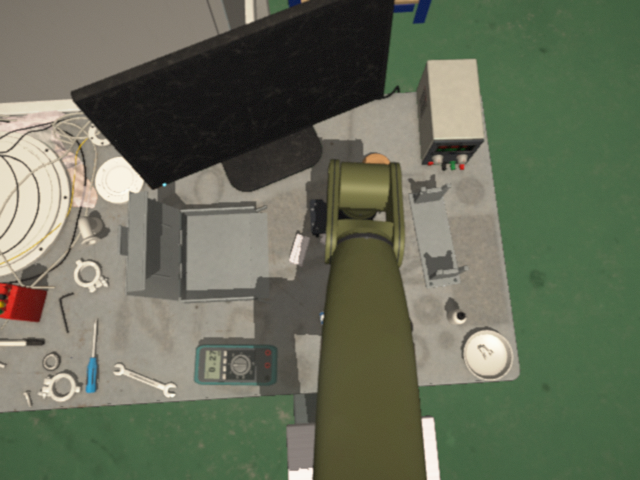

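```bash

python3 -m inch '[{"translation":[0,0.006,0],"twist":[0,0,0],"grip":0.01},{"translation":[0,0.008,0],"twist":[0,0,0],"grip":0.01},{"translation":[0,0.008,0],"twist":[0,0,0],"grip":0.01},{"translation":[0,0.008,0],"twist":[0,0,0],"grip":0.01},{"translation":[0,0.008,0],"twist":[0,0,0],"grip":0.01},{"translation":[0,0.008,0],"twist":[0,0,0],"grip":0.01},{"translation":[0,0.008,0],"twist":[0,0,0],"grip":0.01},{"translation":[0,0.008,0],"twist":[0,0,0],"grip":0.01},{"translation":[0,0.006,0],"twist":[0,0,0],"grip":0.01}]'
python3 - <<'E'
from h import *
s=snap("side");cv2.imwrite("pics/s4.png",cv2.resize(s["pixels"][160:360,220:420,::-1],(600,600)))
s=snap("top");cv2.imwrite("pics/t4.png",cv2.resize(s["pixels"][160:340,100:400,::-1],(800,480)))
E
```

```text
time: 11.05
ee_pos: [562.1, 57.3, 70.3]
tool_rot: [-3.141, 0.004, -0.0]
contact_force: [0.5, -0.5, -2.6]
grip_width: 23.6
```

View pics/s4.png

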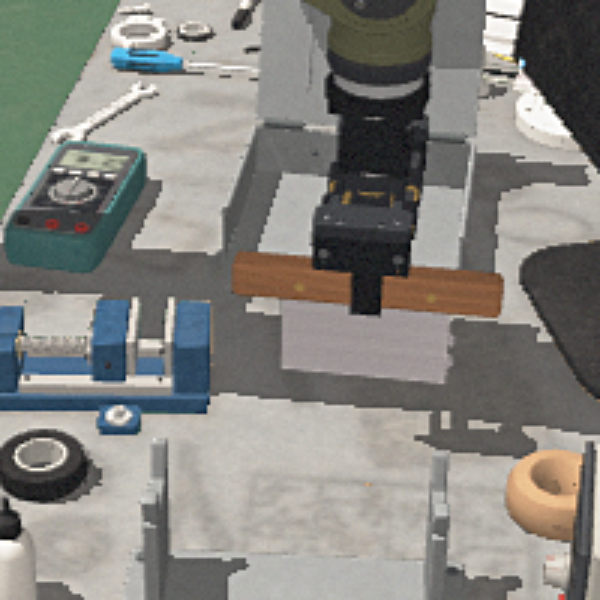

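View pics/t4.png

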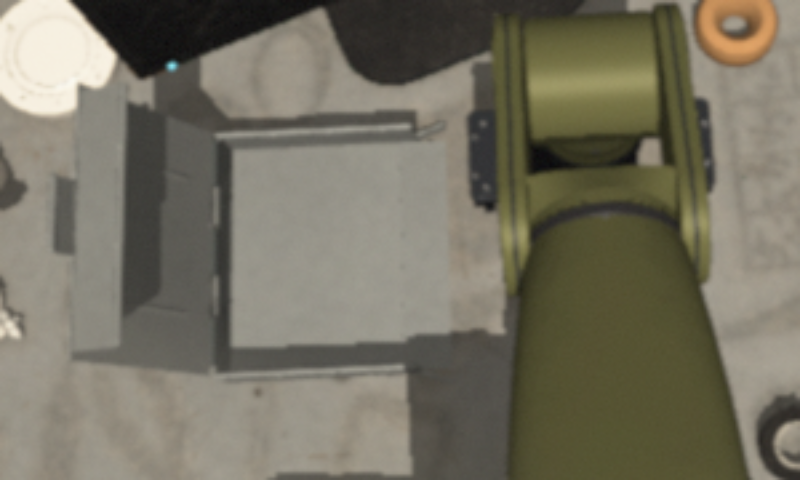

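```bash

python3 -m inch '[{"translation":[-0.001,0.006,0],"twist":[0,0,0],"grip":0.01},{"translation":[-0.001,0.008,0],"twist":[0,0,0],"grip":0.01},{"translation":[-0.001,0.008,0],"twist":[0,0,0],"grip":0.01},{"translation":[-0.001,0.008,0],"twist":[0,0,0],"grip":0.01},{"translation":[-0.001,0.008,0],"twist":[0,0,0],"grip":0.01},{"translation":[-0.001,0.008,0],"twist":[0,0,0],"grip":0.01},{"translation":[-0.001,0.008,0],"twist":[0,0,0],"grip":0.01},{"translation":[-0.001,0.008,0],"twist":[0,0,0],"grip":0.01},{"translation":[-0.001,0.006,0],"twist":[0,0,0],"grip":0.01}]'
python3 - <<'E'
from h import *
s=snap("side");cv2.imwrite("pics/s5.png",cv2.resize(s["pixels"][160:360,220:420,::-1],(600,600)))
s=snap("top");cv2.imwrite("pics/t5.png",cv2.resize(s["pixels"][160:340,100:400,::-1],(800,480)))
E
```

```text
time: 11.9
ee_pos: [553.0, 125.3, 70.3]
tool_rot: [3.142, -0.004, 0.0]
contact_force: [-0.0, -1.2, -2.0]
grip_width: 23.7
```

View pics/s5.png

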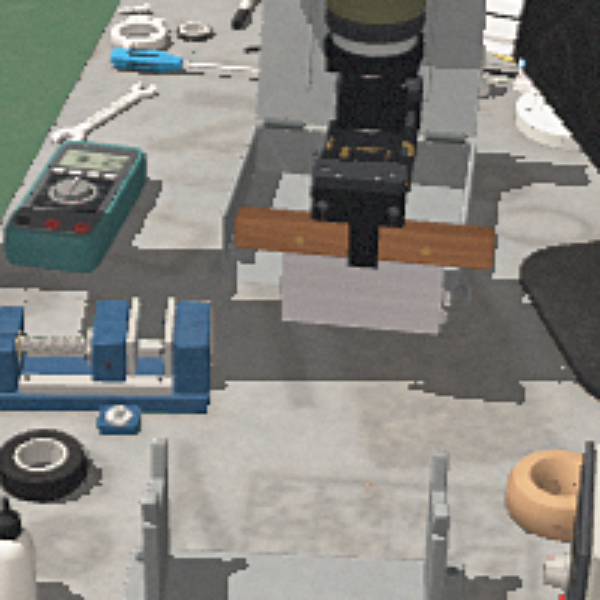

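View pics/t5.png

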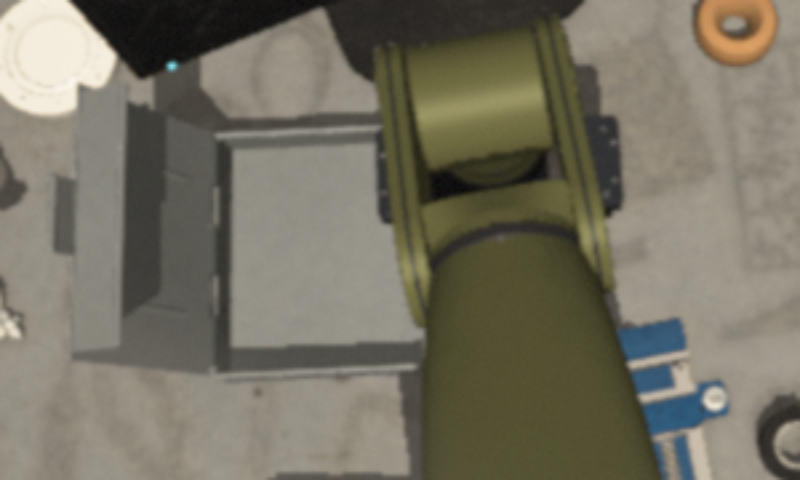

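```bash
python3 - <<'E'
from h import *
s=snap("side");w=cloud(s)
cv2.imwrite("pics/s5z.png",cv2.resize(s["pixels"][225:280,290:400,::-1],(800,400),interpolation=cv2.INTER_CUBIC))
for v in range(246,264,2): print(v,[tuple(w[v,u].round().astype(int)) for u in range(366,382,2)])
for k in("offcut_short","offcut_mid","offcut_long"): print(k,[(a["bbox"],round(a["confidence"],2)) for a in optics.silhouettes("side",k)])
E
```

```text
246 [(np.int64(613), np.int64(111), np.int64(84)), (np.int64(618), np.int64(112), np.int64(83)), (np.int64(623), np.int64(115), np.int64(82)), (np.int64(627), np.int64(113), np.int64(84)), (np.int64(632), np.int64(116), np.int64(82)), (np.int64(637), np.int64(112), np.int64(85)), (np.int64(641), np.int64(112), np.int64(86)), (np.int64(646), np.int64(112), np.int64(86))]
248 [(np.int64(614), np.int64(112), np.int64(77)), (np.int64(618), np.int64(113), np.int64(77)), (np.int64(623), np.int64(112), np.int64(78)), (np.int64(628), np.int64(116), np.int64(76)), (np.int64(632), np.int64(118), np.int64(75)), (np.int64(637), np.int64(115), np.int64(78)), (np.int64(642), np.int64(116), np.int64(78)), (np.int64(647), np.int64(109), np.int64(83))]
250 [(np.int64(614), np.int64(126), np.int64(63)), (np.int64(616), np.int64(226), np.int64(2)), (np.int64(621), np.int64(222), np.int64(5)), (np.int64(627), np.int64(203), np.int64(17)), (np.int64(632), np.int64(225), np.int64(4)), (np.int64(637), np.int64(236), np.int64(-2)), (np.int64(642), np.int64(231), np.int64(2)), (np.int64(647), np.int64(238), 
[... 1566 characters left out ...]
, np.int64(23)), (np.int64(624), np.int64(181), np.int64(1)), (np.int64(629), np.int64(181), np.int64(1)), (np.int64(634), np.int64(184), np.int64(0)), (np.int64(639), np.int64(180), np.int64(3)), (np.int64(644), np.int64(177), np.int64(5)), (np.int64(649), np.int64(186), np.int64(0))]
262 [(np.int64(616), np.int64(121), np.int64(32)), (np.int64(619), np.int64(177), np.int64(-3)), (np.int64(625), np.int64(167), np.int64(4)), (np.int64(630), np.int64(168), np.int64(4)), (np.int64(635), np.int64(173), np.int64(1)), (np.int64(640), np.int64(169), np.int64(4)), (np.int64(645), np.int64(178), np.int64(-1)), (np.int64(650), np.int64(178), np.int64(-1))]
offcut_short []
offcut_mid []
offcut_long []
```

View pics/s5z.png

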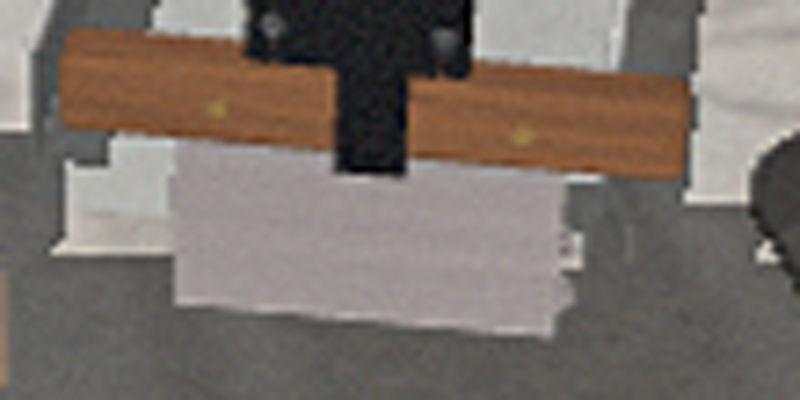

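```bash

python3 -m inch '[{"translation":[0.001,0.006,0],"twist":[0,0,1.5],"grip":0.01},{"translation":[0.001,0.007,0],"twist":[0,0,1.5],"grip":0.01},{"translation":[0.001,0.007,0],"twist":[0,0,1.5],"grip":0.01},{"translation":[0.001,0.007,0],"twist":[0,0,1.5],"grip":0.01},{"translation":[0,0.007,0],"twist":[0,0,1.5],"grip":0.01},{"translation":[0,0.007,0],"twist":[0,0,1.5],"grip":0.01},{"translation":[0,0.006,0.001],"twist":[0,0,0],"grip":0.01}]'
python3 - <<'E'
from h import *
s=snap("side")
cv2.imwrite("pics/s6z.png",cv2.resize(s["pixels"][200:275,280:400,::-1],(800,500),interpolation=cv2.INTER_CUBIC))
s=snap("top");cv2.imwrite("pics/t6.png",cv2.resize(s["pixels"][160:340,100:400,::-1],(800,480)))
E
```

```text
time: 12.78
ee_pos: [556.9, 172.1, 71.1]
tool_rot: [3.132, 0.245, -0.001]
contact_force: [0.5, -1.0, -1.3]
grip_width: 23.8
```

View pics/s6z.png

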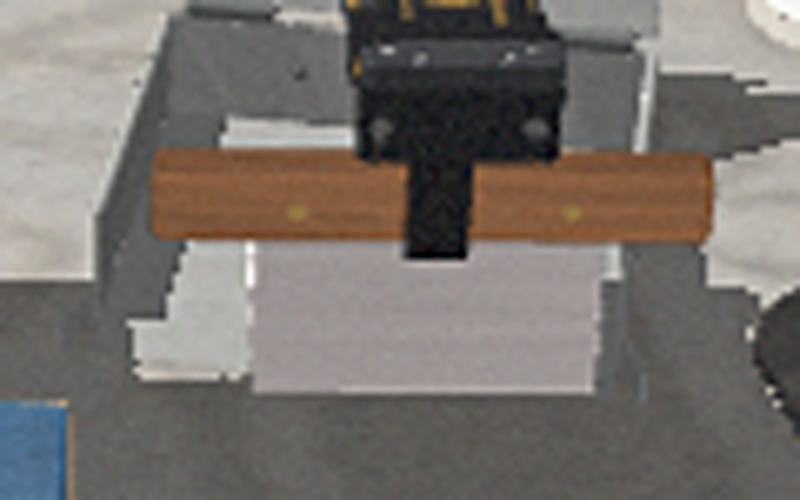

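View pics/t6.png

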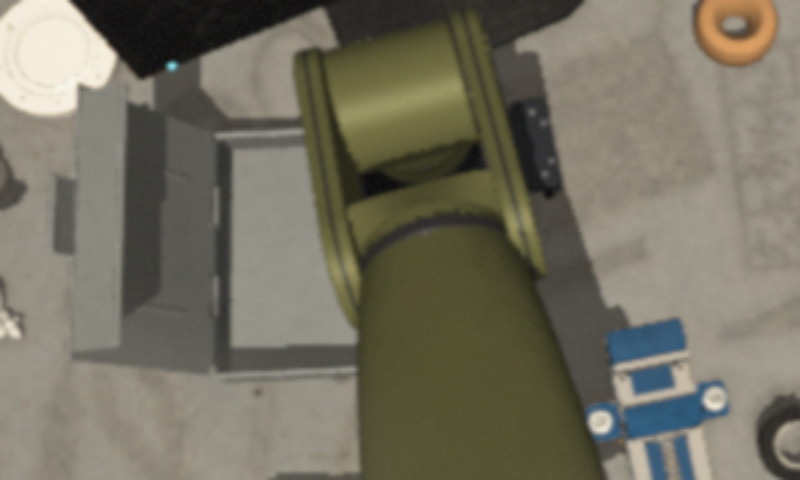

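```bash

python3 -m inch '[{"translation":[-0.001,0.006,0.001],"twist":[0,0,0],"grip":0.01},{"translation":[-0.001,0.007,0.001],"twist":[0,0,0],"grip":0.01},{"translation":[-0.001,0.007,0.001],"twist":[0,0,0],"grip":0.01},{"translation":[-0.001,0.007,0.001],"twist":[0,0,0],"grip":0.01},{"translation":[0,0.007,0],"twist":[0,0,-1],"grip":0.01},{"translation":[0,0.007,0],"twist":[0,0,-1],"grip":0.01},{"translation":[0,0.007,0],"twist":[0,0,-1],"grip":0.01},{"translation":[0,0.007,0],"twist":[0,0,-1],"grip":0.01},{"translation":[0,0.007,0],"twist":[0,0,-1],"grip":0.01}]'
python3 - <<'E'
from h import *
s=snap("side")
cv2.imwrite("pics/s7z.png",cv2.resize(s["pixels"][180:270,280:400,::-1],(800,600),interpolation=cv2.INTER_CUBIC))
s=snap("top");cv2.imwrite("pics/t7.png",cv2.resize(s["pixels"][160:340,100:400,::-1],(800,480)))
E
```

```text
time: 13.63
ee_pos: [552.9, 234.0, 75.5]
tool_rot: [3.14, 0.104, -0.0]
contact_force: [-0.2, -1.4, -0.7]
grip_width: 24.2
```

View pics/s7z.png

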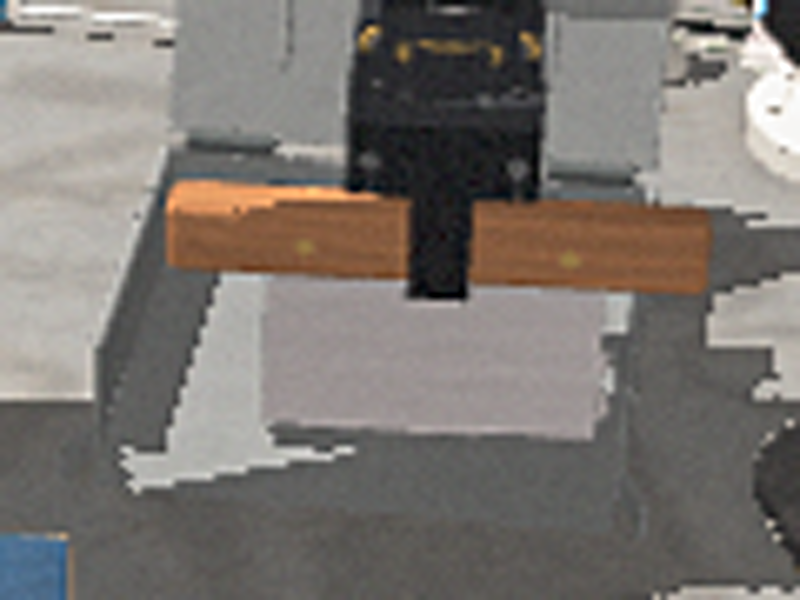

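View pics/t7.png

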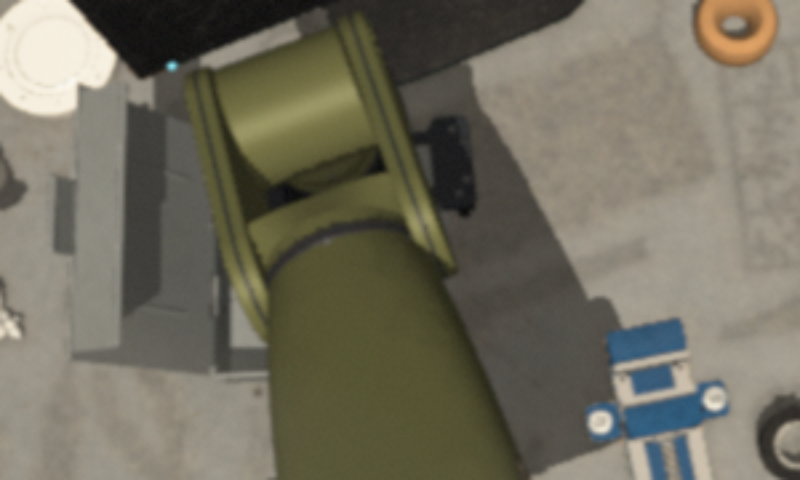

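```bash

python3 -m inch '[{"translation":[0,0.006,0],"twist":[0,0,-1],"grip":0.01},{"translation":[0,0.006,0],"twist":[0,0,-1],"grip":0.01},{"translation":[0,0.005,0],"twist":[0,0,-1],"grip":0.01},{"translation":[0,0,0],"twist":[0,0,-1],"grip":0.01},{"translation":[0,-0.008,0],"twist":[0,0,0],"grip":0.01},{"translation":[0,-0.008,0.01],"twist":[0,0,0],"grip":0.01},{"translation":[0,-0.008,0.02],"twist":[0,0,0],"grip":0.01},{"translation":[0,-0.02,0.02],"twist":[0,0,0],"grip":0.01},{"translation":[0,-0.025,0.02],"twist":[0,0,0],"grip":0.01},{"translation":[0,-0.03,0],"twist":[0,0,0],"grip":0.01},{"translation":[0,-0.03,0],"twist":[0,0,0],"grip":0.01},{"translation":[0,-0.03,0],"twist":[0,0,0],"grip":0.01},{"translation":[0,-0.03,0],"twist":[0,0,0],"grip":0.01},{"translation":[0,-0.03,0],"twist":[0,0,0],"grip":0.01},{"translation":[0,-0.02,0],"twist":[0,0,0],"grip":0.01}]'
python3 - <<'E'
from h import *
s=snap("side")
cv2.imwrite("pics/s8z.png",cv2.resize(s["pixels"][180:270,280:400,::-1],(800,600),interpolation=cv2.INTER_CUBIC))
s=snap("top");cv2.imwrite("pics/t8.png",cv2.resize(s["pixels"][160:340,100:400,::-1],(800,480),interpolation=cv2.INTER_CUBIC))
w=cloud(s)
for k in("offcut_short","offcut_mid","offcut_long"):
  for a in optics.silhouettes("top",k)[:3]:
    q=w[a["region"]];q=q[np.isfinite(q[:,0])];q=q[q[:,2]>np.percentile(q[:,2],90)-8]
    print(k,round(a["confidence"],2),[round(b) for b in a["bbox"]],cv2.minAreaRect(q[:,:2].astype(np.float32)),np.median(q[:,2]))
E
```

```text
time: 14.98
ee_pos: [552.8, 8.0, 146.3]
tool_rot: [3.141, -0.008, 0.002]
contact_force: [-0.1, 0.1, -2.3]
grip_width: 23.7
offcut_short 0.89 [208, 215, 232, 244] ((588.6043701171875, 286.0467529296875), (34.195960998535156, 59.29076385498047), 43.55872344970703) 34.24858313949949
offcut_short 0.47 [222, 234, 234, 266] ((536.6500854492188, 270.34442138671875), (69.44453430175781, 30.886898040771484), 0.06465688347816467) 34.135753696169104
offcut_mid 0.8 [207, 246, 228, 274] ((518.2695922851562, 299.833984375), (65.61381530761719, 31.532615661621094), 3.5152270793914795) 34.31759318507784
offcut_long 0.64 [221, 233, 237, 266] ((536.7223510742188, 269.9601745605469), (69.90120697021484, 30.95790672302246), 1.4452489614486694) 34.14943468484694
```

View pics/s8z.png

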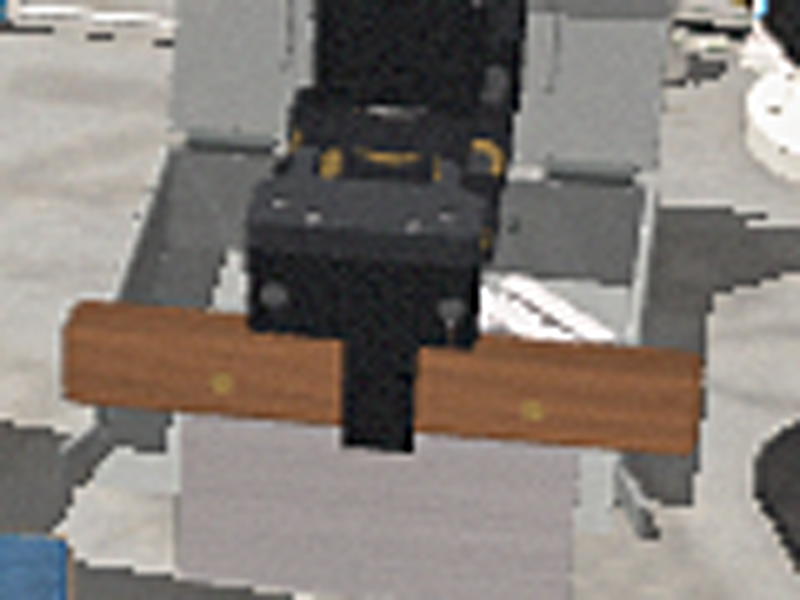

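View pics/t8.png

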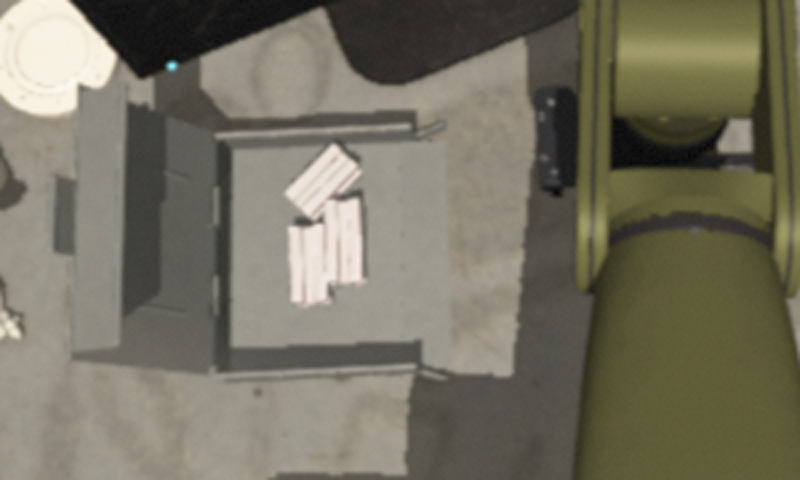

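```bash

python3 -m inch '[{"translation":[-0.0008,-0.010,0],"twist":[0,0,0.42],"grip":0.01},{"translation":[-0.0008,-0.018,0],"twist":[0,0,0.42],"grip":0.01},{"translation":[-0.0008,-0.018,0],"twist":[0,0,0.42],"grip":0.01},{"translation":[-0.0008,-0.018,0],"twist":[0,0,0.42],"grip":0.01},{"translation":[-0.0008,-0.018,0],"twist":[0,0,0.42],"grip":0.01},{"translation":[-0.0008,-0.018,0],"twist":[0,0,0.42],"grip":0.01},{"translation":[-0.0008,-0.018,0],"twist":[0,0,0.42],"grip":0.01},{"translation":[-0.0008,-0.018,0],"twist":[0,0,0.42],"grip":0.01},{"translation":[-0.0008,-0.018,0],"twist":[0,0,0.42],"grip":0.01},{"translation":[-0.0008,-0.018,0],"twist":[0,0,0.42],"grip":0.01},{"translation":[-0.0008,-0.018,0],"twist":[0,0,0.42],"grip":0.01},{"translation":[-0.0008,-0.0165,0],"twist":[0,0,0.42],"grip":0.01},{"translation":[0,0,0],"twist":[0,0,0],"grip":0.01},{"translation":[0,0,0],"twist":[0,0,0],"grip":0.01},{"translation":[0,0,0],"twist":[0,0,0],"grip":0.01}]'
python3 - <<'E'
from h import *
s=snap("side");cv2.imwrite("pics/s9.png",cv2.resize(s["pixels"][240:400,220:430,::-1],(787,600)))
w=cloud(s).reshape(-1,3);w=w[np.isfinite(w[:,0])]
k=w[(w[:,0]>420)&(w[:,0]<680)&(w[:,1]>-260)&(w[:,1]<-150)&(w[:,2]>78)&(w[:,2]<185)]
for z in range(80,185,10):
    q=k[abs(k[:,2]-z)<5]
    if len(q)>5: print(z,len(q),np.percentile(q[:,0],[1,99]).round(),np.median(q[:,1]).round(1))
q=k[abs(k[:,2]-100)<15]; print(np.degrees(np.polyfit(q[:,0],q[:,1],1)[0]))
E
```

```text
time: 16.48
ee_pos: [543.6, -194.0, 145.2]
tool_rot: [-3.138, -0.135, 0.0]
contact_force: [-0.7, 0.5, -2.4]
grip_width: 24.0
80 230 [448. 639.] -197.4
90 392 [446. 638.] -196.0
100 383 [446. 638.] -196.8
110 356 [447. 638.] -196.9
120 295 [481. 606.] -196.8
130 289 [479. 606.] -196.4
140 215 [480. 607.] -197.2
150 198 [446. 642.] -207.2
160 478 [444. 644.] -208.4
170 481 [443. 645.] -207.8
180 577 [443. 643.] -198.7
4.755223060185601
```

View pics/s9.png

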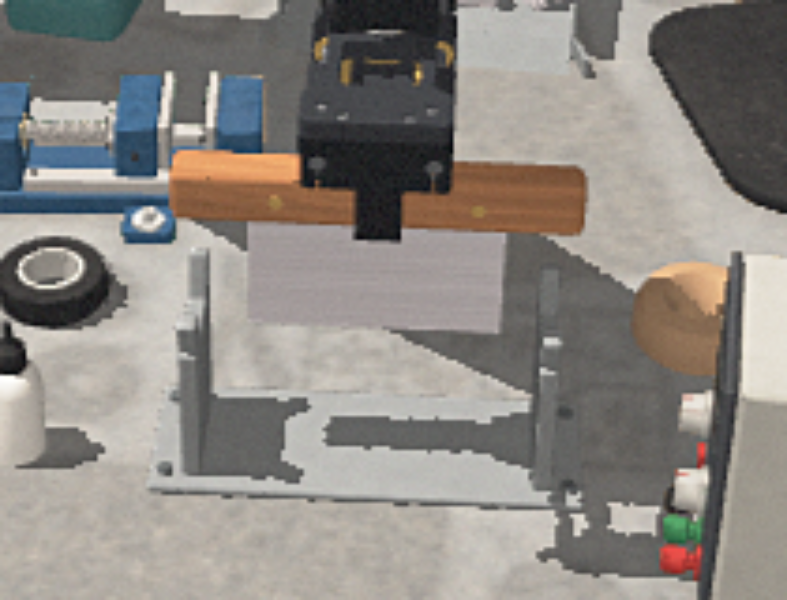

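```bash

python3 -m inch '[{"translation":[-0.0007,-0.0074,0],"twist":[0,0,0],"grip":0.01},{"translation":[0,0,-0.01],"twist":[0,0,0],"grip":0.01},{"translation":[0,0,-0.01],"twist":[0,0,0],"grip":0.01},{"translation":[0,0,0],"twist":[0,0,0],"grip":0.01},{"translation":[0,0,0],"twist":[0,0,0],"grip":0.01}]'
python3 -m inch '[{"translation":[0,0,0],"twist":[0,0,0],"grip":0.01}]'
python3 - <<'E'
from h import *
s=snap("side");w=cloud(s).reshape(-1,3);w=w[np.isfinite(w[:,0])]
k=w[(w[:,0]>460)&(w[:,0]<630)&(w[:,1]>-260)&(w[:,1]<-150)]
q=k[(k[:,2]>75)&(k[:,2]<115)];print("blade face y",np.median(q[:,1]))
q=k[(k[:,2]>133)&(k[:,2]<150)&(abs(k[:,0]-543)>20)];print("bar face y",np.median(q[:,1]))
p=w[(w[:,0]>440)&(w[:,0]<470)&(w[:,1]>-270)&(w[:,1]<-150)&(w[:,2]>30)&(w[:,2]<108)];print("post -x y range",np.percentile(p[:,1],[1,99]))
p=w[(w[:,0]>620)&(w[:,0]<645)&(w[:,1]>-270)&(w[:,1]<-150)&(w[:,2]>30)&(w[:,2]<108)];print("post +x y range",np.percentile(p[:,1],[1,99]),np.percentile(p[:,0],[1,99]))
E
```

```text
time: 16.95
ee_pos: [541.7, -201.9, 123.3]
tool_rot: [-3.137, -0.134, 0.005]
contact_force: [-0.2, -0.3, -1.6]
grip_width: 24.0
time: 17.03
ee_pos: [542.5, -202.4, 124.7]
tool_rot: [-3.138, -0.134, 0.001]
contact_force: [0.2, 0.4, -2.1]
grip_width: 23.5
blade face y -204.72716082500563
bar face y -213.67153570183916
post -x y range [-244.23676268 -186.21607016]
post +x y range [-228.30872161 -169.88289262] [625.75306996 640.06176433]
```

```bash

python3 -m inch '[{"translation":[0,-0.0005,-0.01],"twist":[0,0,0],"grip":0.01},{"translation":[0,0,-0.01],"twist":[0,0,0],"grip":0.01},{"translation":[0,0,-0.01],"twist":[0,0,0],"grip":0.01},{"translation":[0,0,-0.006],"twist":[0,0,0],"grip":0.01},{"translation":[0,0,-0.004],"twist":[0,0,0],"grip":0.01},{"translation":[0,0,-0.002],"twist":[0,0,0],"grip":0.01},{"translation":[0,0,0],"twist":[0,0,0],"grip":0.01},{"translation":[0,0,0],"twist":[0,0,0],"grip":0.01}]'
python3 - <<'E'
from h import *
s=snap("side");cv2.imwrite("pics/s10.png",cv2.resize(s["pixels"][290:390,240:400,::-1],(800,500),interpolation=cv2.INTER_CUBIC))
w=cloud(s).reshape(-1,3);w=w[np.isfinite(w[:,0])]
b=w[(w[:,0]>420)&(w[:,0]<670)&(w[:,1]>-260)&(w[:,1]<-160)&(w[:,2]>113)&(w[:,2]<122)&(abs(w[:,0]-543)>25)];print(cv2.minAreaRect(b[:,:2].astype(np.float32)),np.median(b[:,2]))
E
```

```text
time: 17.75
ee_pos: [543.1, -203.2, 83.5]
tool_rot: [3.138, 0.133, 0.001]
contact_force: [0.4, -0.1, -1.6]
grip_width: 23.9
((543.2775268554688, -204.34817504882812), (203.41134643554688, 28.59804916381836), 4.204106330871582) 116.35620195726085
```

View pics/s10.png

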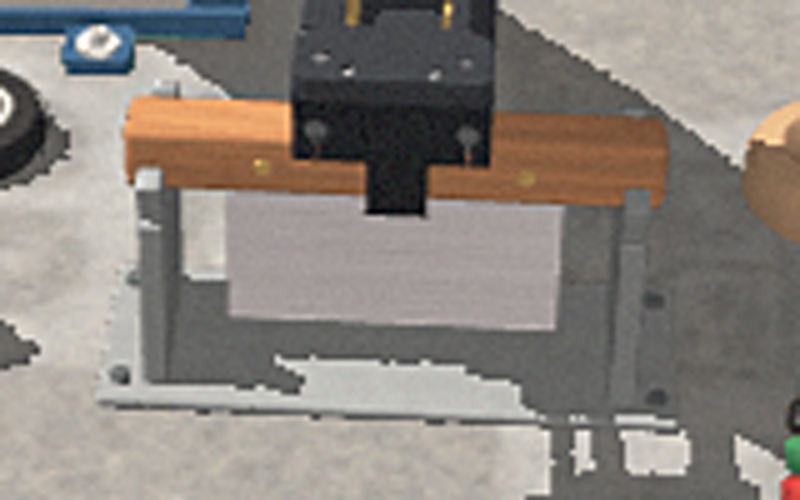

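```bash

python3 -m inch '[{"translation":[0,0,-0.001],"twist":[0,0,0],"grip":0.01},{"translation":[0,0,0],"twist":[0,0,0],"grip":0.01},{"translation":[0,0,0],"twist":[0,0,0],"grip":0.06},{"translation":[0,0,0],"twist":[0,0,0],"grip":0.06},{"translation":[0,0,0],"twist":[0,0,0],"grip":0.06},{"translation":[0,0,0],"twist":[0,0,0],"grip":0.06},{"translation":[0,0,0],"twist":[0,0,0],"grip":0.06},{"translation":[0,0,0],"twist":[0,0,0],"grip":0.06},{"translation":[0,0,0],"twist":[0,0,0],"grip":0.06},{"translation":[0,0,0],"twist":[0,0,0],"grip":0.06}]'
python3 -m inch '[{"translation":[0,0,0.01],"twist":[0,0,0],"grip":0.06},{"translation":[0,0,0.02],"twist":[0,0,0],"grip":0.06},{"translation":[0,0,0.03],"twist":[0,0,0],"grip":0.06},{"translation":[0,0,0.03],"twist":[0,0,0],"grip":0.06},{"translation":[0,0,0.04],"twist":[0,0,0],"grip":0.06},{"translation":[0,0,0.04],"twist":[0,0,0],"grip":0.0},{"translation":[-0.03,0.01,0.025],"twist":[0,0,0],"grip":0.0},{"translation":[-0.03,0.01,0.02],"twist":[0,0,0],"grip":0.0}]'
python3 - <<'E'
from h import *
from scipy.spatial.transform import Rotation as R
print(bot.read_state()["q"].round(2))
s=snap("side");cv2.imwrite("pics/s11.png",s["pixels"][:,:,::-1])
w=cloud(s).reshape(-1,3);w=w[np.isfinite(w[:,0])]
b=w[(w[:,0]>420)&(w[:,0]<670)&(w[:,1]>-260)&(w[:,1]<-160)&(w[:,2]>112)&(w[:,2]<122)];print(cv2.minAreaRect(b[:,:2].astype(np.float32)),np.median(b[:,2]))
for a in optics.silhouettes("side","scraper")[:1]: print(a["bbox"])
E
```

```text
time: 18.63
ee_pos: [542.8, -203.1, 82.3]
tool_rot: [-3.139, -0.133, -0.0]
contact_force: [0.4, 0.3, 0.3]
grip_width: 59.8
time: 19.3
ee_pos: [483.4, -183.4, 301.6]
tool_rot: [3.137, 0.134, 0.006]
contact_force: [0.5, 0.0, 0.3]
grip_width: 45.5
[-0.47 -0.22  1.84 -0.    1.52  1.02]
((541.9738159179688, -205.6890869140625), (202.9501190185547, 29.893686294555664), 4.8004255294799805) 115.21870850567109
[264.5, 308.9, 370.9, 358.9]
```

View pics/s11.png

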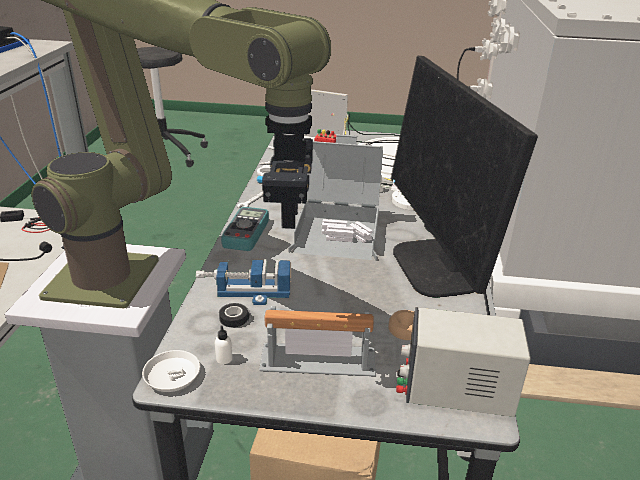

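```bash

python3 -m inch '[{"translation":[0,0.02,0],"twist":[0,0,4.25],"grip":0.0},{"translation":[0,0.033,0],"twist":[0,0,4.25],"grip":0.0},{"translation":[0,0.033,0],"twist":[0,0,4.25],"grip":0.0},{"translation":[0,0.033,0],"twist":[0,0,4.25],"grip":0.0},{"translation":[0,0.033,0],"twist":[0,0,4.25],"grip":0.0},{"translation":[0,0.033,0],"twist":[0,0,4.25],"grip":0.0},{"translation":[0,0.033,0],"twist":[0,0,4.25],"grip":0.0},{"translation":[0,0.033,0],"twist":[0,0,4.25],"grip":0.0},{"translation":[0,0.033,0],"twist":[0,0,4.25],"grip":0.0},{"translation":[0,0.033,0],"twist":[0,0,4.25],"grip":0.0},{"translation":[0,0.033,0],"twist":[0,0,4.25],"grip":0.0},{"translation":[0,0.033,0],"twist":[0,0,4.25],"grip":0.0},{"translation":[0,0.033,0],"twist":[0,0,4.25],"grip":0.0},{"translation":[0,0.033,0],"twist":[0,0,4.25],"grip":0.0},{"translation":[0,0.033,0],"twist":[0,0,4.25],"grip":0.0},{"translation":[0,0.033,0],"twist":[0,0,4.25],"grip":0.0},{"translation":[0,0.033,0],"twist":[0,0,4.25],"grip":0.0},{"translation":[0,0.033,0],"twist":[0,0,4.25],"grip":0.0},{"translation":[0,0.033,0],"twist":[0,0,4.25],"grip":0.0},{"translation":[0,0.033,0],"twist":[0,0,4.25],"grip":0.0}]'
python3 -m inch '[{"translation":[0,0.02,0],"twist":[0,0,0],"grip":0.0},{"translation":[0,0,0],"twist":[0,0,0],"grip":0.0},{"translation":[0,0,0],"twist":[0,0,0],"grip":0.0}]'
python3 - <<'E'
from h import *
s=snap("side");cv2.imwrite("pics/s12.png",s["pixels"][:,:,::-1])
s=snap("top");cv2.imwrite("pics/t12.png",s["pixels"][:,:,::-1])
w=cloud(s).reshape(-1,3);w=w[np.isfinite(w[:,0])]
b=w[(w[:,0]>420)&(w[:,0]<670)&(w[:,1]>-260)&(w[:,1]<-150)&(w[:,2]>112)&(w[:,2]<125)];print(cv2.minAreaRect(b[:,:2].astype(np.float32)),np.median(b[:,2]))
E
```

```text
time: 21.07
ee_pos: [482.6, 465.7, 296.3]
tool_rot: [-2.22, -2.223, 0.002]
contact_force: [1.0, 0.6, 0.6]
grip_width: -0.1
time: 21.32
ee_pos: [482.4, 484.7, 295.8]
tool_rot: [2.222, 2.221, -0.003]
contact_force: [0.5, -0.6, -0.7]
grip_width: 0.4
((542.1283569335938, -200.25799560546875), (204.9464111328125, 24.316675186157227), 5.041275501251221) 114.90388347494127
```

View pics/s12.png

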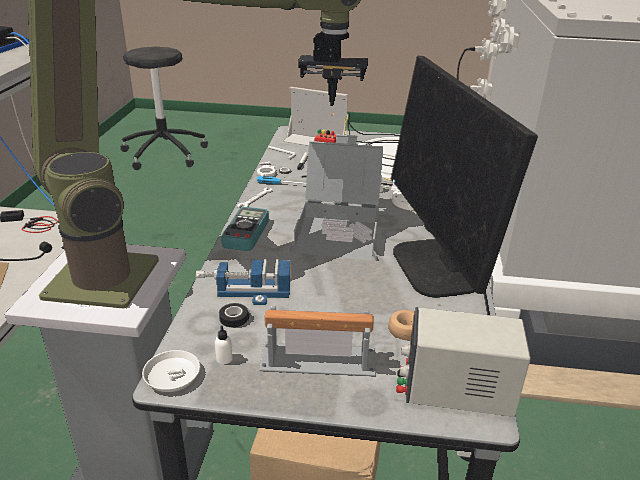

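View pics/t12.png

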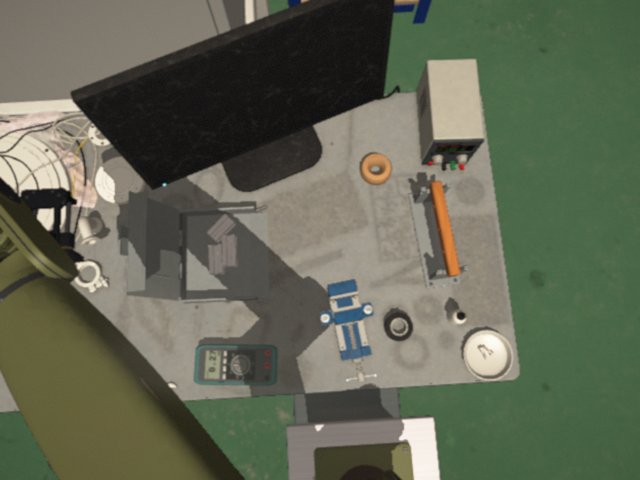

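```bash

python3 -m inch '[{"translation":[0,0,-0.02],"twist":[0,0,0],"grip":0.0},{"translation":[0,0,-0.025],"twist":[0,0,0],"grip":0.0},{"translation":[0,0,-0.025],"twist":[0,0,0],"grip":0.0},{"translation":[0,0,-0.025],"twist":[0,0,0],"grip":0.0},{"translation":[0,0,-0.02],"twist":[0,0,0],"grip":0.0},{"translation":[0,-0.01,0],"twist":[0,0,0],"grip":0.0},{"translation":[0,-0.01,0],"twist":[0,0,0],"grip":0.0},{"translation":[0,-0.01,0],"twist":[0,0,0],"grip":0.0},{"translation":[0,-0.01,0],"twist":[0,0,0],"grip":0.0},{"translation":[0,-0.01,0],"twist":[0,0,0],"grip":0.0},{"translation":[0,-0.01,0],"twist":[0,0,0],"grip":0.0},{"translation":[0,-0.01,0],"twist":[0,0,0],"grip":0.0},{"translation":[0,-0.01,0],"twist":[0,0,0],"grip":0.0}]'
python3 - <<'E'
from h import *
s=snap("side");cv2.imwrite("pics/s13.png",cv2.resize(s["pixels"][60:270,240:450,::-1],(600,600)))
E
```

```text
time: 22.5
ee_pos: [483.1, 403.0, 183.2]
tool_rot: [2.224, 2.219, 0.002]
contact_force: [0.0, 1.5, 1.3]
grip_width: 0.4
```

View pics/s13.png

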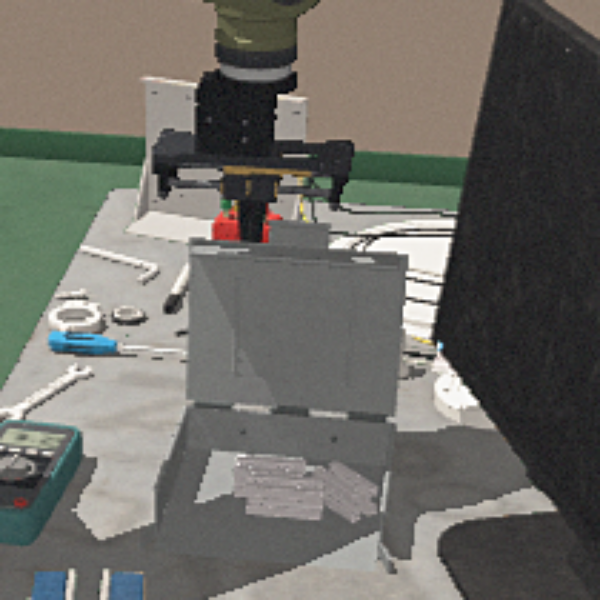

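```bash

python3 -m inch '[{"translation":[0,-0.01,0],"twist":[0,0,0],"grip":0.0},{"translation":[0,-0.01,0],"twist":[0,0,0],"grip":0.0},{"translation":[0,-0.01,0],"twist":[0,0,0],"grip":0.0},{"translation":[0,-0.01,0],"twist":[0,0,0],"grip":0.0},{"translation":[0,-0.01,0],"twist":[0,0,0],"grip":0.0},{"translation":[0,-0.01,0],"twist":[0,0,0],"grip":0.0},{"translation":[0,-0.01,0],"twist":[0,0,0],"grip":0.0},{"translation":[0,-0.01,0],"twist":[0,0,0],"grip":0.0}]'
python3 - <<'E'
from h import *
s=snap("side");cv2.imwrite("pics/s14.png",cv2.resize(s["pixels"][60:270,240:450,::-1],(600,600)))
E
```

```text
time: 23.22
ee_pos: [482.8, 322.7, 182.2]
tool_rot: [2.224, 2.219, -0.0]
contact_force: [0.0, 1.7, 0.6]
grip_width: 0.6
```

View pics/s14.png

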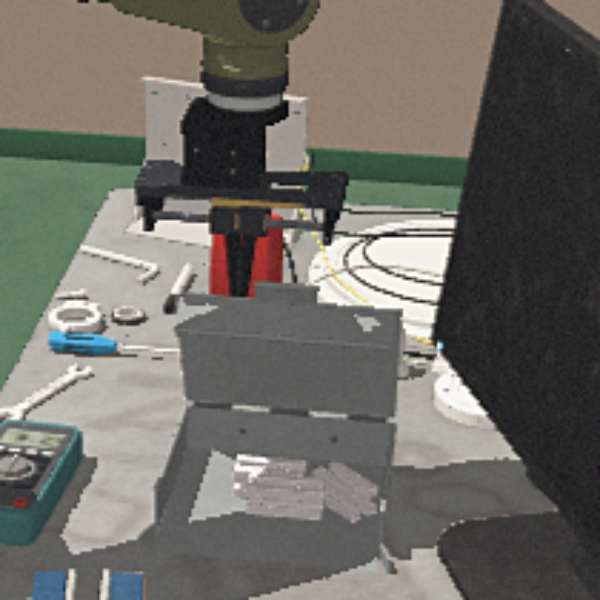

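```bash

python3 -m inch '[{"translation":[0,-0.01,-0.002],"twist":[0,0,0],"grip":0.0},{"translation":[0,-0.01,-0.002],"twist":[0,0,0],"grip":0.0},{"translation":[0,-0.01,-0.002],"twist":[0,0,0],"grip":0.0},{"translation":[0,-0.01,-0.002],"twist":[0,0,0],"grip":0.0},{"translation":[0,-0.01,-0.002],"twist":[0,0,0],"grip":0.0},{"translation":[0,-0.01,-0.002],"twist":[0,0,0],"grip":0.0},{"translation":[0,0,0],"twist":[0,0,0],"grip":0.0},{"translation":[0,0,0],"twist":[0,0,0],"grip":0.0}]'
python3 - <<'E'
from h import *
s=snap("side");cv2.imwrite("pics/s15.png",cv2.resize(s["pixels"][60:270,240:450,::-1],(600,600)))
E
```

```text
time: 23.93
ee_pos: [482.8, 263.2, 170.1]
tool_rot: [-2.225, -2.218, 0.0]
contact_force: [-0.0, -0.1, 0.2]
grip_width: 0.6
```

View pics/s15.png

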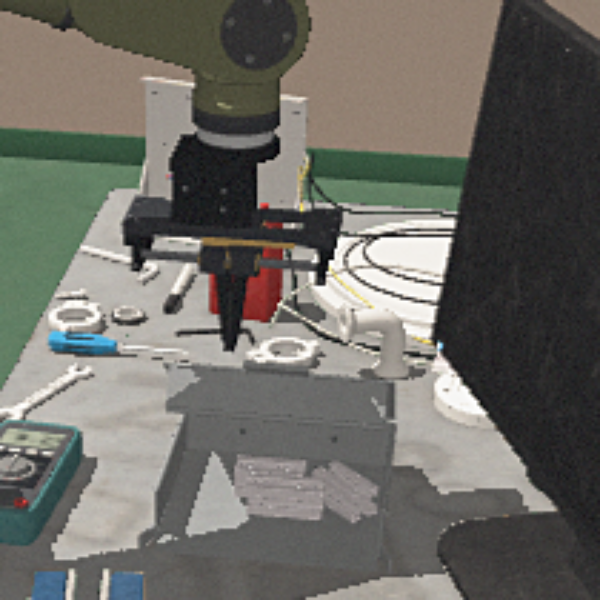

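Past balance and sinking on its own. Wait, holding still.

```bash

python3 -m inch '[{"translation":[0,0,0.01],"twist":[0,0,0],"grip":0.0},{"translation":[0,0,0.01],"twist":[0,0,0],"grip":0.0},{"translation":[0,0,0],"twist":[0,0,0],"grip":0.0},{"translation":[0,0,0],"twist":[0,0,0],"grip":0.0},{"translation":[0,0,0],"twist":[0,0,0],"grip":0.0},{"translation":[0,0,0],"twist":[0,0,0],"grip":0.0},{"translation":[0,0,0],"twist":[0,0,0],"grip":0.0},{"translation":[0,0,0],"twist":[0,0,0],"grip":0.0},{"translation":[0,0,0],"twist":[0,0,0],"grip":0.0},{"translation":[0,0,0],"twist":[0,0,0],"grip":0.0},{"translation":[0,0,0],"twist":[0,0,0],"grip":0.0},{"translation":[0,0,0],"twist":[0,0,0],"grip":0.0}]'
python3 - <<'E'
from h import *
s=snap("side");cv2.imwrite("pics/s16.png",cv2.resize(s["pixels"][60:270,240:450,::-1],(600,600)))
w=cloud(s).reshape(-1,3);w=w[np.isfinite(w[:,0])]
k=w[(w[:,0]>440)&(w[:,0]<615)&(w[:,2]>40)&(w[:,2]<130)]
for y in range(190,390,20):
    q=k[abs(k[:,1]-y)<10]
    if len(q)>3: print(y,np.median(q[:,2]).round(1))
E
```

```text
time: 24.98
ee_pos: [482.8, 263.9, 190.2]
tool_rot: [-2.224, -2.219, 0.0]
contact_force: [0.5, -0.1, -0.1]
grip_width: 0.9
190 57.5
210 54.3
230 57.3
250 57.1
270 57.2
290 57.1
310 57.2
330 57.5
350 57.0
370 57.6
```

View pics/s16.png

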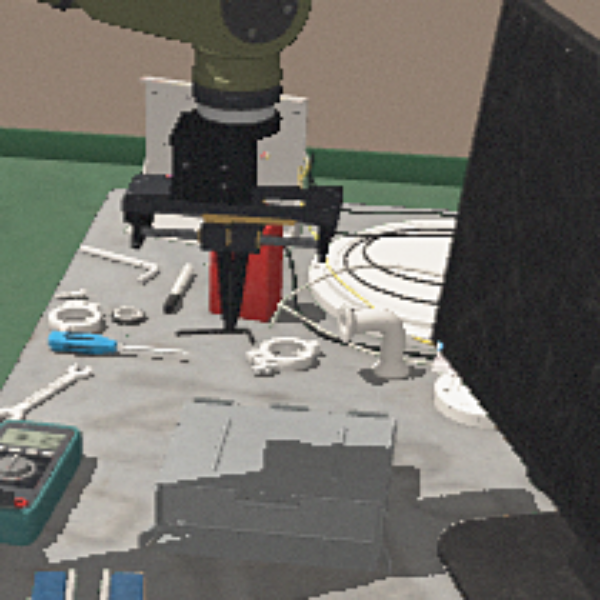

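```bash
python3 - <<'E'
from h import *
s=snap("side");w=cloud(s).reshape(-1,3);w=w[np.isfinite(w[:,0])]
b=w[(w[:,0]>420)&(w[:,0]<670)&(w[:,1]>-260)&(w[:,1]<-150)&(w[:,2]>112)&(w[:,2]<125)];print(cv2.minAreaRect(b[:,:2].astype(np.float32)),np.median(b[:,2]))
for x in(450,500,580,630): print(x,np.median(b[abs(b[:,0]-x)<12,2]))
k=w[(w[:,2]>40)&(w[:,2]<70)&(w[:,1]>230)&(w[:,1]<360)&(w[:,0]>440)&(w[:,0]<615)]
A=np.c_[k[:,0],k[:,1],np.ones(len(k))];print("lid slopes",np.linalg.lstsq(A,k[:,2],rcond=None)[0][:2])
for n in("cork_ring","black_tape","dropper_bottle"): print(n,[ray(s,a["centre"],0)[:2].round() for a in optics.pinpoint("side",n)[:1]])
print(bot.read_state()["time"],bot.read_state()["contact_force"].round(1)); bot.job_done()
E
```

```text
((542.5642700195312, -204.4673309326172), (204.82057189941406, 28.5974178314209), 5.4135637283325195) 115.20225898858553
450 115.2543256478881
500 115.11863254898333
580 115.01375097166078
630 115.2722952217892
lid slopes [0.00082146 0.00015767]
cork_ring [array([717., -76.])]
black_tape [array([341., -99.])]
dropper_bottle [array([ 357., -223.])]
25.2333 [-0.6 -0.   0.3]
the job is handed in; nothing more can be done
```

The job is done and handed in at 25.2 s of the 72 s allowed. I gripped the scraper and swept all three profile ends into the pan in one stroke. I then laid the scraper back in its rest and pushed the lid over from behind until it fell shut by itself.

Last checks from the camera images:

- **Profile ends:** all three lie flat on the pan floor, with centres at world y of about 270 to 300 mm. The line they had to pass is at about 228 mm. I measured this after the sweep; they still showed clear of the mouth in the pictures while the lid was coming over, and the shut lid now hides them.
- **Scraper:** it lies level in both forks, within 1 mm and about 0.3° of its starting pose in the side camera.
- **Lid:** flat to about 0.001 rad, with its top reading 57 mm against the nominal 56 mm.
- **Cork ring, tape and dropper bottle:** all within about 7 mm of where they first read, which is the detectors' own scatter.
- **Robot:** the tool was well above the lid, with no contact force beyond sensor noise.

The two cameras disagree by about 4 mm on the scraper's y position. They did so at the start too, so I only compared before and after within the same camera. No check failed.

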